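# Trip the hidden latch of the parts drawer with the release pin

## Robot

A 6-joint arm with a two-finger parallel gripper is mounted at the origin on the work surface. World frame = base frame: x ahead of the robot, y to its left, z up, the work surface at z = 0. Lengths are in m, angles in rad, forces in N, time in s.
With the tool pointing down it reaches from about 0.3 to 0.75 m from the base axis. Payload 8.5 kg.
Tool frame: the origin (TCP) lies at the very end of the fingers, on their centre line; the grasp point (between the pads) lies 19 mm behind it; z points along the fingers, y is the line along which they close (so a half turn about z gives the same grasp; the last joint's range is limited). The gripper opens to 88 mm and grips with 3 to 60 N. Pads are 18 mm wide; open, the fingers measure 123 mm over their backs; the gripper's body (75 mm by 187 mm) begins 45 mm behind the grasp point.
Start: joints at [-1.323, 0.381, 1.297, -0, 1.464, -0.215], TCP at [0.246, -0.492, 0.204] pointing down, gripper open.
Joint ranges: [-3.11, 3.11], [-0.89, 2.33], [0.22, 2.48], [-1.42, 4.56], [0.17, 2.85], [-2.88, 2.88]. Speed limits (rad/s): [2.39, 2.39, 3.14, 3.14, 3.14, 3.14].

## Interface

Orientations are given as a unit quaternion [x, y, z, w].
In Python, from rig import status, optics, workorder gives the robot as it stands.
- The arm moves only by the tool move_arm, never from a script. Its argument "moves" is one flat list of numbers, 5 for each row, row after row: the closure in counts, from 0 (fully open) to 255 (shut), then the shift along the tool's x, y, z in mm, then the turn about the tool's z in degrees. A call has 1 to 10 rows; each row is the pose to reach, as a shift and turn from the pose commanded when the call began, along the tool's axes at that moment; what a row does not reach only later rows make up. A row lasts 1/12 s, in which the tool goes at most 41.7 mm and 7.16 degrees, less where a joint would pass 70% of its speed; a pose out of reach is approached as far as the arm can. A call with a gripper value outside its range is refused whole. The fingers move at their own pace and stop on an object; "grip_force" is the grip in N (left out, the last holds). Time passes only in rows, so rows that repeat a pose let the fingers close. It gives the time, the measured TCP pose, the force, the opening and the grip force at its end, in the units of the state.
- status.get_state(): the state, without advancing time (a new reading comes with each control period).
- optics.read_camera(name): name is "scene" or "top" or "wrist"; returns (picture, depth): 480x640x3 uint8, red, green, blue; 480x640 float32, m along the optical axis (not along the pixel's ray), 0 where there is no reading.
- optics.get_calibration(name): a dict with "fx", "fy", "cx", "cy" (pixels), "position" and "rotation" of the camera in the world. Camera axes: x right, y up, looking along -z (the intrinsics and any distortion apply to the point x, -y, -z); pixel columns grow to the right and rows downward; lengths in m; the calibration is good to about 2 mm. A picture is of the moment at which its call begins: read the wrist's pose just before it. get_calibration takes no time and is no camera call; for the wrist camera it gives the pose at the moment of the call.
- workorder.hand_in(): hands the job in; it is judged then, once.
The state is a dict: "t": time; "joint_pos": joint angles; "qd": joint speeds; "joint_torque": joint torques, N m; "eef_pos": TCP position; "orientation": TCP orientation; "wrist_force": force on the tool from outside, world axes, zero at the start; "torque": the same for the moment, N m; "grip_width": opening from 0.0 (shut) to 1.0 (fully open); "grasp_force": force on a finger pad.
Only numpy, scipy, OpenCV 4.12 (cv2) and the standard library are available. Lean on these libraries where they do the work, as an engineer would, in place of code of your own. Each camera call takes 0.05 s, during which the arm holds its last target. There are 200 camera calls.

## Task

The self-ejecting parts drawer is locked: take the red-handled release pin from its orange stand, reach through the yellow-edged slot in the top of the drawer's grey case, feel for the hidden sprung pad, and press it gently down - and keep it down - until the blue drawer has come all the way out by itself. Then put the pin back in its stand, fully home, and let go. Never lean on the case, the ledges in the slot or the latch with more than 25 N, and leave the other things on the bench where they are.

Things in the scene. Friction and masses are not known exactly. Their poses are not given: they have to be found in the camera images.
- locker: grey sheet-steel case of the parts drawer, fixed to the bench, 240 (x) x 220 (y) x 120 mm high. Origin: centre of its underside; +z up; the blue drawer leaves along the case's own -x. Pressing it anywhere with more than 25 N is a fault.
- slot (a point): centre of the access slot's mouth, on the top face of the case, 120 mm above the bench, axes as the case. The slot, edged in yellow, is 12 mm wide (case x) and 36 mm long (case y) in a 6 mm thick top plate.
- ledge (a point): point straight below the slot's centre at the level of the hidden ledge, 16 mm under the top face. The hard flat steel ledge fills the slot's whole length except for a well 14 mm long (case y), whose centre is up to 12 mm either way of this point along case y, different each time and not measured. A pin stopped hard here is on the ledge; one that goes deeper is in the well.
- latch_depth (a point): fixed point 27 mm below the slot's centre, the middle of the depths where the sprung pad may lie: in the well, pad top 22 to 32 mm below the top face (different each time, not measured). The pad needs about 3 N to start and 0.7 N more per mm; the latch lets go after about 5 mm (6 to 9 N), a hard stop comes at 9 mm. Keep it down until the drawer is out.
- tray (a joint): the blue drawer's travel in m: 0 = shut and latched, 0.060 = all the way out at its stop. A spring drives it out and a damper slows it to about 60 mm/s, once the latch is held down. If the latch is let up early it catches again at 20 or 40 mm.
- tray_front (a point): top edge centre of the blue drawer's front panel, 90 mm above the bench; moves with the drawer, its axes as the case.
- pin: release pin, 116 mm long, about 80 g: a steel shaft of 8 mm diameter with a round tip, 62 mm long, then a steel collar 24 mm wide and 4 mm thick, then a red round handle 17 mm in diameter and 50 mm long. Origin: the tip; +z runs from the tip to the handle. It starts upright in the stand.
- pin_tip (a point): the tip of the pin (lower end of the shaft)
- pin_grip (a point): middle of the red handle, 93 mm from the tip, a good place to hold the pin from above
- stand: orange stand of the pin, fixed, a block 60 x 60 x 70 mm. Origin: centre of its underside, +z up. A 12 mm hole with a 4 mm wide bevel goes straight down through its middle.
- stand_hole (a point): mouth of the stand's hole, centre of the stand's top face, 70 mm above the bench. With the pin fully home its collar lies on this face and its tip is 62 mm below it.
- bin: loose blue stock bin 110 x 90 x 60 mm with fittings, origin centre of its underside; leave alone
- coupling: loose brass ring 32 mm across, 22 mm high, standing on the front part of the case's top; leave alone
- elbow: loose copper pipe elbow, about 75 x 60 x 28 mm; leave alone
- screwdriver: loose screwdriver, red handle, about 200 mm long, lying on the bench; leave alone
- jar: loose jar 60 mm across, 80 mm high; leave alone
Mind the look-alikes: they are no part of the job. Several things have the shape of the stand; the one meant has the colours described above.

How it is judged:
On the way, in this order (a step that is already met when the one before it is completed fails the run):
1. the pin is lifted out of its stand (z of pin_tip in the frame of stand_hole above 0.005 m), for 0.1 s.
2. the drawer has come all the way out while the pin reaches down through the slot (value of joint tray above 0.055 m and z of pin_tip in the frame of slot below -0.018 m and horizontal distance between pin_tip and slot below 0.022 m), for 0.1 s.
At the end, for the whole second after the job is handed in: the drawer stands out by more than 55 mm of its 60 mm, and the pin is at rest, released, upright (within 0.1 rad) and fully home in its stand: its tip at least 58 mm below the stand's top face and within 8 mm of the hole's axis (value of joint tray above 0.055 m and horizontal distance between pin_tip and stand_hole below 0.008 m and z of pin_tip in the frame of stand_hole below -0.058 m and angle between pin's own z axis and vertical below 0.1 rad and linear speed of pin below 0.02 m/s); the robot touches nothing.
It fails at once if the case, its drawer, ledges or latch is pressed with more than 25 N (contact force between anything else and locker above 25 N).
It fails at once if the bin, coupling, elbow, screwdriver or jar is moved by more than 30 mm (distance of any of bin, coupling, elbow, screwdriver, jar from where it was at the start of the episode above 0.03 m).
It also fails if it takes over 67 s, if anything falls off the work surface, if the arm or the gripper's body presses on something with over 40 N, if the wrist force passes 120 N, or if a joint passes its speed limit or range.

## Working session

There is one attempt and no reset: what is moved stays moved. The work goes in short steps, Python scripts to look and compute and a tool call to move; the robot and the scene stay as the last step left them, time stands still between calls to the robot, and variables do not carry over. Pictures are saved under pics/ and viewed, at most 10 in all, crops included, and the job is handed in when it is done.

Besides the shell and the picture viewer there is one more tool, called after "Call:" as name(argument=value, ...), one argument or row to a line, values as JSON. move_arm: Moves the arm, as the interface text tells. Its arguments: {"type":"object","properties":{"moves":{"type":"array","items":{"type":"number"}},"grip_force":{"type":"number"}},"required":["moves"]}

```bash
mkdir -p pics; ls; cat > h.py <<'E'
import numpy as np, cv2
from rig import status, optics, workorder
def cam(n,save=None):
    c=optics.get_calibration(n); p,d=optics.read_camera(n)
    if save: cv2.imwrite('pics/'+save,p[:,:,::-1])
    return c,p,d
def Rm(c):
    r=np.array(c['rotation'],float)
    if r.shape==(3,3): return r
    from scipy.spatial.transform import Rotation as R
    return R.from_quat(r).as_matrix()
def ray(c,u,v):
    k=np.array([[c['fx'],0,c['cx']],[0,c['fy'],c['cy']],[0,0,1.]])
    D=c.get('distortion'); 
    q=cv2.undistortPoints(np.array([[[u,v]]],float),k,None if D is None else np.array(D,float))[0,0]
    return np.array(c['position']),Rm(c)@np.array([q[0],-q[1],-1])
def onz(c,u,v,z):
    o,r=ray(c,u,v); return o+r*(z-o[2])/r[2]
def pt(c,u,v,d):
    o,r=ray(c,u,v); return o+r*d
E
python3 - <<'E'
from h import *
for n in('scene','top'):
    c,p,d=cam(n,n+'1.png'); print(n,c)
print(status.get_state())
E
```

```text
pics
scene {'fx': 550.9708231564705, 'fy': 550.9708231564705, 'cx': 307.5451165387451, 'cy': 238.50142610322135, 'position': array([1.12589926, 0.53488484, 0.98298257]), 'rotation': array([0.15269023, 0.31839259, 0.85120373, 0.38828348])}
top {'fx': 468.2466806620086, 'fy': 468.2466806620086, 'cx': 316.8983495781396, 'cy': 237.09903589489448, 'position': array([0.44244824, 0.06482898, 1.12845951]), 'rotation': array([ 0.02786055, -0.03499611, -0.7010132 ,  0.71174402])}
{'t': 0.1, 'joint_pos': array([-1.32330685e+00,  3.81100191e-01,  1.29813451e+00,  2.76642159e-06,
        1.46359875e+00, -2.15328996e-01]), 'qd': array([ 8.24615007e-04, -1.13231497e-03, -2.75196900e-03, -6.15772903e-04,
       -1.78483886e-05,  1.00163473e-04]), 'joint_torque': array([ 3.11660093e-03, -4.38648820e+01, -2.24911362e+01,  7.14231399e-02,
        3.41802277e-02, -7.63927596e-05]), 'eef_pos': array([ 0.24547195, -0.4918619 ,  0.20323183]), 'orientation': array([ 9.73344001e-01,  2.29349233e-01, -8.60077415e-06, -6.20343452e-04]), 'wrist_force': array([ 0.17710453, -0.13255919,  0.38715974]), 'torque': array([ 0.00629575, -0.00309889, -0.03222445]), 'grasp_force': 0.0, 'grip_width': 1.0038226159533796}
```

View pics/scene1.png

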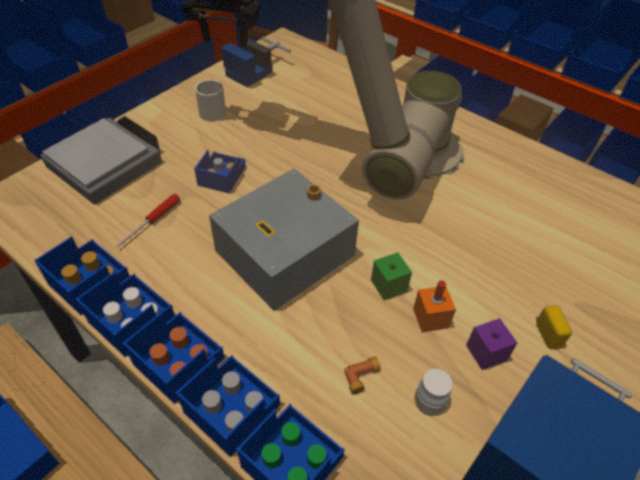

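View pics/top1.png

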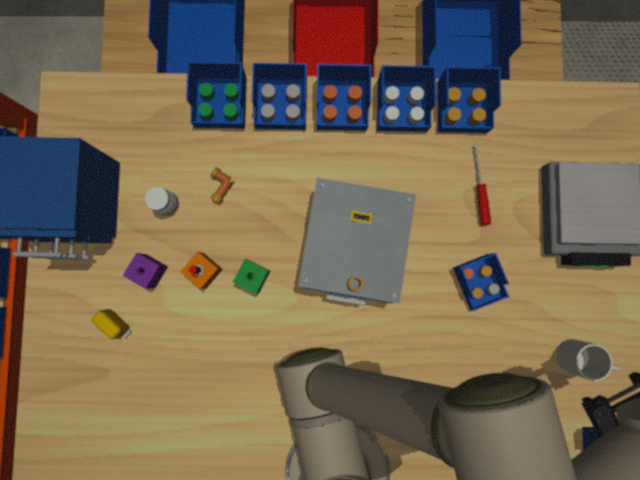

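The top view shows the orange stand with its red pin at (201,270). Its look-alikes are the green block (251,276) and the purple block (145,270), and the screwdriver's red handle is at (484,205). The yellow slot is at (362,216), the coupling at (355,283) and the drawer front at (345,299). I choose the orange block with the red handle.

```bash
cat >> h.py <<'E'
def mask(p,h0,h1,s=120,v=60):
    H=cv2.cvtColor(p,cv2.COLOR_RGB2HSV); 
    return cv2.inRange(H,(h0,s,v),(h1,255,255))
def blobs(m,amin=30):
    n,l,st,ce=cv2.connectedComponentsWithStats(m)
    return [(st[i],ce[i],l==i) for i in range(1,n) if st[i][4]>=amin]
E
python3 - <<'E'
from h import *
c,p,d=cam('top'); s,ps,ds=cam('scene')
np.set_printoptions(precision=4,suppress=True)
for nm,m in(('orange',mask(p,5,16,150,120)),('yellow',mask(p,20,32,150,100)),('red',cv2.bitwise_or(mask(p,0,4,150,80),mask(p,174,180,150,80)))):
    for st,ce,_ in blobs(m,15):
        print(nm,st,ce.round(1),d[int(ce[1]),int(ce[0])],pt(c,*ce,d[int(ce[1]),int(ce[0])]))
for nm,m in(('orange',mask(ps,5,16,180,120)),('yellow',mask(ps,20,32,150,100)),('red',cv2.bitwise_or(mask(ps,0,4,150,80),mask(ps,174,180,150,80)))):
    for st,ce,_ in blobs(m,25):
        print('S',nm,st,ce.round(1),pt(s,*ce,ds[int(ce[1]),int(ce[0])]))
# per-pixel points: stand top & case top from depth
v,u=np.mgrid[0:480,0:640]
P=np.array([ray(c,a,b)[1] for a,b in zip(u.ravel(),v.ravel())])*d.ravel()[:,None]+np.array(c['position'])
z=P[:,2].reshape(480,640)
for nm,(x0,x1,y0,y1),h in(('stand',(180,225,248,294),.07),('case',(290,420,170,310),.12)):
    m=np.zeros((480,640),np.uint8); m[y0:y1,x0:x1]=(abs(z-h)<.012)[y0:y1,x0:x1]*255
    b=max(blobs(m),key=lambda b:b[0][4]); M=(b[2]*255).astype(np.uint8)
    cn=max(cv2.findContours(M,0,2)[0],key=len); 
    w=np.array([onz(c,*q[0],h)[:2] for q in cn],np.float32)*1000
    print(nm,b[0],np.median(z[b[2]]),cv2.minAreaRect(w))
E
```

```text
orange [377   0   3  42  54] [378.1  21.4] 1.848774 [ 1.4587 -0.1811 -0.6347]
orange [374  56   1  21  21] [374.  66.] 1.831708 [ 1.2751 -0.1653 -0.6341]
orange [325  86  11  12 108] [329.9  91.7] 1.1321367 [0.8936 0.0282 0.0324]
orange [349  87  12  12 107] [354.8  92.3] 1.1335142 [ 0.8936 -0.0322  0.0316]
orange [324 106  12  12 105] [329.7 111.9] 1.1293609 [0.844  0.0281 0.0307]
orange [349 107  12  12 110] [354.6 112.5] 1.1275586 [ 0.8429 -0.0318  0.033 ]
orange [ 19 119   7  17  49] [ 22.9 129.7] 1.6643499 [ 0.9551  1.1    -0.5066]
orange [215 172  17  26 188] [222.1 183.2] 1.1203059 [0.6672 0.283  0.0216]
orange [   0  239   17  227 1133] [  6.6 341.9] 1.5940721 [ 0.2132  1.1006 -0.5023]
orange [180 252  37  37 615] [198.4 269.6] 1.0230119 [0.4588 0.3129 0.1005]
orange [465 270   8   8  41] [468.5 272.9] 1.1041456 [ 0.4618 -0.3043  0.0251]
yellow [351 211  21  12 114] [361.  216.6] 1.0455065 [ 0.5824 -0.0428  0.0923]
yellow [ 91 310  30  29 447] [105.5 324.4] 1.0442755 [0.3343 0.5233 0.066 ]
red [ 293    0   77   75 4804] [331.3  32.3] 1.8320582 [ 1.4041  0.0036 -0.6246]
red [477 184  13  41 349] [483.  204.8] 1.1186435 [ 0.6245 -0.3413  0.0254]
red [190 267   7   6  36] [193.1 269.3] 0.99920064 [0.459  0.3184 0.1243]
S orange [377   4 263 106 996] [508.1  57. ] [-0.7034 -0.0761 -0.0561]
S orange [418 281  37  33 557] [435.7 300.9] [0.4684 0.3239 0.074 ]
S yellow [256 221  19  15 102] [264.9 227.9] [ 0.5681 -0.0517  0.1016]
S yellow [542 305  30  33 522] [557.6 320.4] [0.3408 0.5287 0.0626]
S red [147 195  31  27 221] [162.4 207.5] [ 0.6355 -0.3349  0.0255]
stand [180 252  38  37 671] 0.06988731166221096 ((458.0135803222656, 320.4472351074219), (62.23409652709961, 61.35884475708008), 51.1314582824707)
case [  298   178   118   126 10934] 0.12028748209018136 ((528.0318603515625, -31.42511749267578), (220.0443115234375, 240.00315856933594), 81.22360229492188)
```

```bash
cat >> h.py <<'E'
from scipy.spatial.transform import Rotation as R
np.set_printoptions(precision=4,suppress=True)
def shift(target):
    s=status.get_state(); M=R.from_quat(s['orientation']).as_matrix()
    return M.T@(np.array(target)-s['eef_pos'])*1000
E
python3 - <<'E'
from h import *
c,p,d=cam('top'); s,ps,ds=cam('scene')
for C,I in((c,p),(s,ps)):
    for st,ce,_ in blobs(mask(I,20,32,150,100),80)[:1]: 
        x,y,w,h=st[:4]; print(ce,onz(C,*ce,.12),'bboxmid',onz(C,x+w/2-.5,y+h/2-.5,.12))
# stand: pin handle in scene
m=cv2.bitwise_or(mask(ps,0,5,150,60),mask(ps,172,180,150,60))
for st,ce,_ in blobs(m,20): print(st,ce)
w=optics.get_calibration('wrist'); st=status.get_state()
M=R.from_quat(st['orientation']).as_matrix()
print('cam in tool',M.T@(w['position']-st['eef_pos']),M.T@Rm(w),w['fx'],w['cx'],w['cy'])
print(shift([.36,-.09,.30]),shift([.459,.3,.25]))
E
```

```text
[361.0702 216.5877] [ 0.5787 -0.04    0.12  ] bboxmid [ 0.5789 -0.0399  0.12  ]
[264.98 227.98] [ 0.5798 -0.0391  0.12  ] bboxmid [ 0.5799 -0.039   0.12  ]
[571 109  21   9  24] [581.25  112.875]
[147 195  32  27 268] [162.6269 207.7015]
[439 282   6   6  25] [441.48 284.12]
cam in tool [ 0.0845 -0.0016 -0.1816] [[-0.0005  0.9468  0.3217]
 [ 1.      0.0004  0.0004]
 [ 0.0003  0.3217 -0.9468]] 331.98057302306773 323.6911218660029 240.34759637055495
[ 281.9366 -308.6896  -96.2818] [ 544.6247 -613.4492  -46.1062]
```

Call:
move_arm(
  moves=[0,35,-24,-10,0,0,70,-48,-20,0,0,103,-72,-30,0,0,136,-96,-40,0,0,169,-120,-45,0,0,202,-144,-45,0,0,235,-168,-45,0,0,268,-192,-45,0,0,301,-216,-45,0,0,334,-240,-45,0],
)

```text
t: 1.13
eef_pos: [0.4377, -0.1262, 0.249]
orientation: [0.973, 0.229, 0.0, 0.0]
wrist_force: [-0.2, -0.6, -0.6]
grip_width: 1.0
grasp_force: 0.0
```

Call:
move_arm(
  moves=[0,30,-21,0,0,0,60,-36,0,0,0,72,-40,0,0,0,72,-40,0,0],
)

```text
t: 1.47
eef_pos: [0.4849, -0.0587, 0.2485]
orientation: [0.973, 0.231, -0.0, -0.0]
wrist_force: [-0.1, -0.0, -0.2]
grip_width: 1.003
grasp_force: 0.0
```

```bash
python3 - <<'E'
from h import *
c,p,d=cam('wrist','w1.png'); print(status.get_state()['eef_pos'],status.get_state()['t'])
for st,ce,b in blobs(mask(p,18,34,130,80),60):
    cn=max(cv2.findContours((b*255).astype(np.uint8),0,2)[0],key=len)
    w=np.array([onz(c,*q[0],.12)[:2] for q in cn],np.float32)*1000
    print(st,ce,onz(c,*ce,.12),cv2.minAreaRect(w))
print(shift([.459,.32,.22]))
E
```

```text
[ 0.484  -0.06    0.2484] 1.5167
[324  90  56  53 697] [351.3372 116.0402] [ 0.5789 -0.0365  0.12  ] ((578.552978515625, -36.684425354003906), (45.203433990478516, 21.334054946899414), 81.00473022460938)
[ 148.0218 -350.9154   28.413 ]
```

View pics/w1.png

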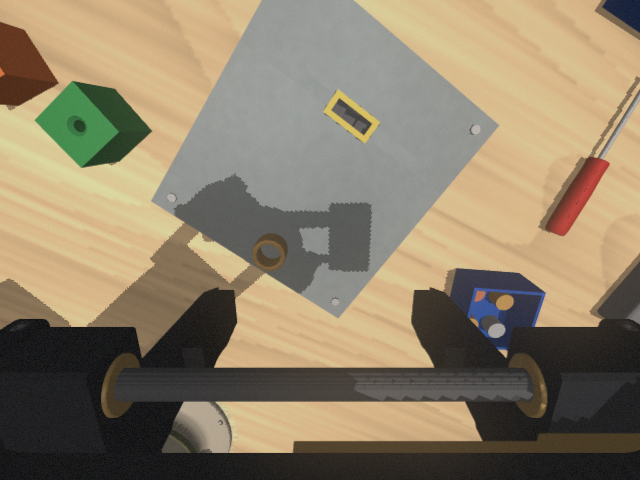

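The wrist view shows the yellow-edged slot at (351,116) and the coupling at (270,250), with the green block and the edge of the orange one on the left. All three cameras put the slot at about (0.579, -0.038). Next I go above the stand and line the tool up with the case.

Call:
move_arm(
  moves=[0,15,-35,0,4,0,30,-71,0,8,0,45,-107,3,12,0,60,-143,7,16,0,75,-179,11,20,0,90,-215,15,24,0,105,-251,19,28,0,120,-287,23,32,0,135,-321,28,35.5,0,148,-351,28,35.5],
)

```text
t: 2.35
eef_pos: [0.4594, 0.32, 0.2199]
orientation: [0.997, -0.081, -0.001, 0.0]
wrist_force: [0.6, -0.6, 0.7]
grip_width: 0.999
grasp_force: 0.0
```

Call:
move_arm(
  moves=[0,0,0,0,0,0,0,0,0,0],
)

```text
t: 2.52
eef_pos: [0.4598, 0.3192, 0.2204]
orientation: [0.997, -0.078, -0.0, 0.0]
wrist_force: [-0.4, -0.1, -0.0]
grip_width: 1.003
grasp_force: 0.0
```

```bash
python3 - <<'E'
from h import *
c,p,d=cam('wrist','w2.png'); s=status.get_state();print(s['eef_pos'],s['t'],s['joint_pos'])
m=cv2.bitwise_or(mask(p,0,4,150,60),mask(p,173,180,150,60))
for st,ce,b in blobs(m,60): print('red',st,ce,onz(c,*ce,.124))
for st,ce,b in blobs(mask(p,5,17,150,60),200): print('or',st,ce,onz(c,*ce,.07))
cv2.imwrite('pics/w2c.png',p[100:400,150:500,::-1])
E
```

```text
[0.46   0.3184 0.2206] 2.5667 [ 0.3942  0.3865  1.2386 -0.0006  1.5171  2.1225]
red [312 221  18  17 217] [320.6083 228.6682] [0.4602 0.3236 0.124 ]
or [ 282  174   79   77 2795] [321.0086 210.6125] [0.4632 0.3232 0.07  ]
```

View pics/w2.png

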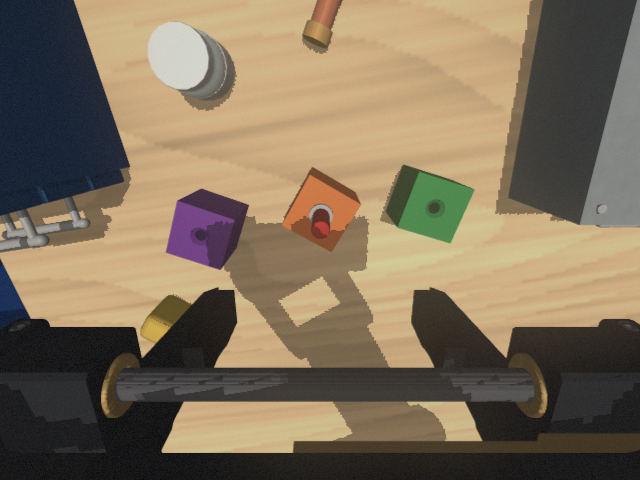

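The crop shows the red handle with its collar at (320,220) on the orange block, flanked by the purple and green look-alikes. So the choice is right. Now I descend and re-measure from close by.

Call:
move_arm(
  moves=[0,0,-1,30,0,0,0,-2,60,0,0,0,-3,75,0,0,0,-3,75,0,0,0,-3,75,0],
)

```text
t: 2.98
eef_pos: [0.4606, 0.3211, 0.1461]
orientation: [0.997, -0.079, -0.0, 0.0]
wrist_force: [0.6, 0.1, 1.7]
grip_width: 1.0
grasp_force: 0.0
```

```bash
python3 - <<'E'
from h import *
c,p,d=cam('wrist','w3.png'); s=status.get_state();print(s['eef_pos'],s['t'])
m=cv2.bitwise_or(mask(p,0,4,150,60),mask(p,173,180,150,60))
for st,ce,b in blobs(m,60): print('red',st,ce,onz(c,*ce,.124),onz(c,st[0]+st[2]/2,st[1]+st[3]-9,.124))
for st,ce,b in blobs(mask(p,5,17,150,60),200): print('or',st,ce,onz(c,*ce,.07))
cv2.imwrite('pics/w3c.png',cv2.resize(p[120:360,180:480,::-1],None,fx=2,fy=2))
E
```

```text
[0.4611 0.3217 0.1471] 3.0333
red [311 252  23  22 357] [321.507  262.7731] [0.4597 0.3244 0.124 ] [0.458 0.324 0.124]
or [ 274  181   99  102 4552] [323.9427 229.132 ] [0.4663 0.3217 0.07  ]
```

View pics/w3c.png

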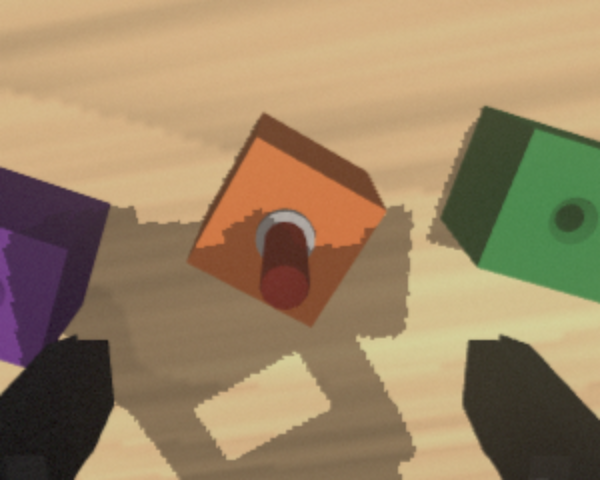

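Call:
move_arm(
  moves=[0,-1.5,-0.5,25,0,0,-1.5,-0.5,50,0,0,-1.5,-0.5,62,0,0,-1.5,-0.5,62,0,160,-1.5,-0.5,62,0,255,-1.5,-0.5,62,0,255,-1.5,-0.5,62,0,255,-1.5,-0.5,62,0,255,-1.5,-0.5,62,0,255,-1.5,-0.5,62,0],
  grip_force=25,
)

```text
t: 3.87
eef_pos: [0.4588, 0.3236, 0.0842]
orientation: [0.997, -0.078, 0.0, -0.0]
wrist_force: [-0.4, 0.5, 0.3]
grip_width: 0.569
grasp_force: 0.0
```

Call:
move_arm(
  moves=[255,0,0,0,0,255,0,0,0,0,255,0,0,0,0,255,0,0,0,0],
)

```text
t: 4.2
eef_pos: [0.4586, 0.3235, 0.0837]
orientation: [0.997, -0.078, -0.0, 0.0]
wrist_force: [0.2, 0.6, -0.6]
grip_width: 0.266
grasp_force: 0.0
```

Call:
move_arm(
  moves=[255,0,0,0,0,255,0,0,0,0,255,0,0,0,0,255,0,0,0,0,255,0,0,0,0],
)

```text
t: 4.62
eef_pos: [0.4586, 0.3235, 0.0837]
orientation: [0.997, -0.078, -0.0, 0.0]
wrist_force: [0.0, -0.3, 0.2]
grip_width: 0.17
grasp_force: 25.0
```

Call:
move_arm(
  moves=[255,0,0,-8,0,255,0,0,-20,0,255,0,0,-40,0,255,0,0,-65,0,255,0,0,-90,0,255,0,0,-115,0,255,0,0,-135,0,255,0,0,-150,0,255,0,0,-150,0],
)

```text
t: 5.37
eef_pos: [0.4595, 0.324, 0.2374]
orientation: [0.997, -0.078, 0.003, -0.001]
wrist_force: [-0.3, 0.3, 0.4]
grip_width: 0.174
grasp_force: 25.0
```

```bash
python3 - <<'E'
from h import *
c,p,d=cam('wrist'); s=status.get_state();print(s['eef_pos'],s['t'],s['orientation'],s['wrist_force'])
print(shift([.579,-.038,.235]))
M=R.from_quat(s['orientation']).as_matrix()
t=np.array(s['eef_pos'])+[0,0,-.0757]
q=Rm(c).T@(t-c['position']); print('tip expected px',c['cx']+c['fx']*q[0]/-q[2],c['cy']-c['fy']*q[1]/-q[2])
cv2.imwrite('pics/w4c.png',cv2.resize(p[120:360,180:480,::-1],None,fx=2,fy=2))
E
```

```text
[0.4589 0.3237 0.2352] 5.4167 [ 0.9969 -0.0783  0.0014 -0.0008] [ 1.041   0.2043 -1.4122]
[175.0326 338.5626   0.0289]
tip expected px 326.48368422417826 235.94558955890577
```

View pics/w4c.png

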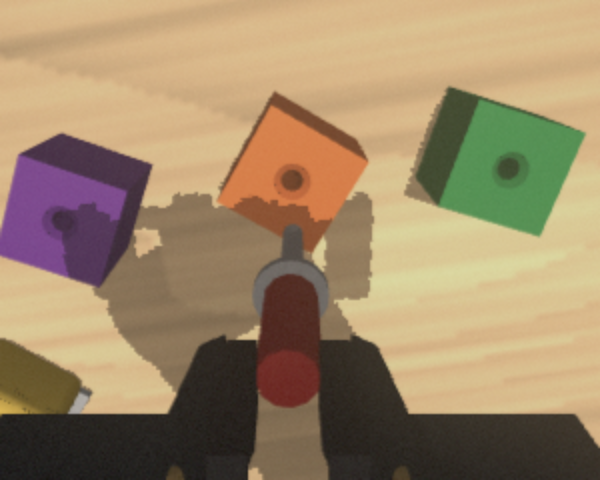

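The pin hangs upright in the fingers. Its tip is at crop (292,228) and the empty stand hole at (291,180). The tip matches the projected position to about 2 px, so I carry it over the slot.

Call:
move_arm(
  moves=[255,16,30,0,0,255,34,66,0,0,255,52,102,0,0,255,71,138,0,0,255,90,174,0,0,255,109,210,0,0,255,127,246,0,0,255,145,281,0,0,255,162,314,0,0,255,175,338,0,0],
)

```text
t: 6.25
eef_pos: [0.5787, -0.0406, 0.2321]
orientation: [0.997, -0.079, -0.001, -0.0]
wrist_force: [0.7, 0.9, -1.2]
grip_width: 0.172
grasp_force: 25.0
```

Call:
move_arm(
  moves=[255,0,0,10,0,255,0,0,10,0,255,0,0,10,0],
)

```text
t: 6.5
eef_pos: [0.578, -0.0374, 0.2224]
orientation: [0.997, -0.078, -0.002, -0.0]
wrist_force: [-0.2, 0.7, -0.4]
grip_width: 0.174
grasp_force: 25.0
```

```bash
python3 - <<'E'
from h import *
c,p,d=cam('wrist'); s=status.get_state();print(s['eef_pos'],s['t'],s['orientation'],s['wrist_force'])
t=np.array(s['eef_pos'])+[0,0,-.0757]
q=Rm(c).T@(t-c['position']); print('tip expected px',c['cx']+c['fx']*q[0]/-q[2],c['cy']-c['fy']*q[1]/-q[2])
for st,ce,b in blobs(mask(p,18,34,130,80),60):
    cn=max(cv2.findContours((b*255).astype(np.uint8),0,2)[0],key=len)
    w=np.array([onz(c,*q[0],.12)[:2] for q in cn],np.float32)*1000
    print(st,ce,cv2.minAreaRect(w))
cv2.imwrite('pics/w5c.png',cv2.resize(p[140:340,230:430,::-1],None,fx=3,fy=3))
E
```

```text
[ 0.5782 -0.037   0.2232] 6.55 [ 0.997  -0.078  -0.0008 -0.0002] [-0.7193 -0.1528 -1.3953]
tip expected px 325.27297417774054 235.53366602018298
[299 214  52  24 594] [325.0875 224.5455] ((578.5738525390625, -36.433536529541016), (45.730003356933594, 21.315696716308594), 81.0103759765625)
```

View pics/w5c.png

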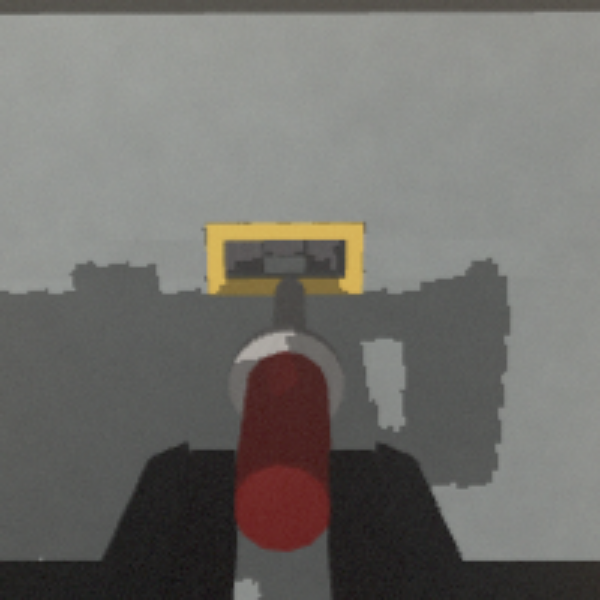

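The crop shows the tip at (290,283), just in front of the slot. The slot opening spans columns 224–346, centre 285, and a lighter well shows around columns 263–305. So the well is close to the slot's centre, and I shift 1.5 mm in -y before descending.

Call:
move_arm(
  moves=[255,0.4,-1.5,8,0,255,0.4,-1.5,16,0,255,0.4,-1.5,21,0,255,0.4,-1.5,23,0,255,0.4,-1.5,24,0,255,0.4,-1.5,25,0,255,0.4,-1.5,26,0,255,0.4,-1.5,27,0,255,0.4,-1.5,28,0,255,0.4,-1.5,28,0],
)

```text
t: 7.38
eef_pos: [0.5793, -0.0363, 0.1956]
orientation: [0.997, -0.078, -0.0, -0.0]
wrist_force: [-0.7, -0.2, -1.3]
grip_width: 0.175
grasp_force: 25.0
```

Call:
move_arm(
  moves=[255,0,0,1,0,255,0,0,2,0,255,0,0,3,0,255,0,0,3,0],
)

```text
t: 7.72
eef_pos: [0.5792, -0.0362, 0.1925]
orientation: [0.997, -0.078, -0.0, -0.0]
wrist_force: [-0.1, -0.5, -1.1]
grip_width: 0.176
grasp_force: 25.0
```

Call:
move_arm(
  moves=[255,0,0,1,0,255,0,0,2,0,255,0,0,3,0,255,0,0,4,0,255,0,0,5,0,255,0,0,6,0,255,0,0,7,0,255,0,0,8,0,255,0,0,9,0,255,0,0,10,0],
)

```text
t: 8.55
eef_pos: [0.5793, -0.0362, 0.1826]
orientation: [0.997, -0.078, -0.0, -0.0]
wrist_force: [-0.2, -0.3, -0.9]
grip_width: 0.175
grasp_force: 25.0
```

Call:
move_arm(
  moves=[255,0,0,1,0,255,0,0,2,0,255,0,0,3,0,255,0,0,3,0],
)

```text
t: 8.88
eef_pos: [0.5792, -0.0362, 0.1795]
orientation: [0.997, -0.078, -0.0, -0.0]
wrist_force: [-0.3, 0.3, -0.5]
grip_width: 0.173
grasp_force: 25.0
```

Call:
move_arm(
  moves=[255,0,0,1,0,255,0,0,2,0,255,0,0,2,0],
)

```text
t: 9.13
eef_pos: [0.5792, -0.0362, 0.1775]
orientation: [0.997, -0.078, -0.0, -0.0]
wrist_force: [0.1, -0.0, -1.3]
grip_width: 0.175
grasp_force: 25.0
```

The tip is about 18 mm below the top with no force, so it is past the ledge and in the well. I keep feeling downward.

Call:
move_arm(
  moves=[255,0,0,1,0,255,0,0,2,0,255,0,0,3,0,255,0,0,4,0,255,0,0,4,0],
)

```text
t: 9.55
eef_pos: [0.5792, -0.0362, 0.1735]
orientation: [0.997, -0.078, -0.0, -0.0]
wrist_force: [0.2, -0.0, -0.1]
grip_width: 0.173
grasp_force: 25.0
```

Call:
move_arm(
  moves=[255,0,0,1,0,255,0,0,2,0,255,0,0,3,0,255,0,0,3,0],
)

```text
t: 9.88
eef_pos: [0.5792, -0.0362, 0.1705]
orientation: [0.997, -0.078, -0.0, -0.0]
wrist_force: [-0.1, 0.4, 0.3]
grip_width: 0.175
grasp_force: 25.0
```

Call:
move_arm(
  moves=[255,0,0,1,0,255,0,0,2,0,255,0,0,3,0,255,0,0,3,0],
)

```text
t: 10.22
eef_pos: [0.5796, -0.0363, 0.1681]
orientation: [0.997, -0.078, 0.001, 0.0]
wrist_force: [0.4, -0.2, 2.5]
grip_width: 0.176
grasp_force: 25.0
```

Call:
move_arm(
  moves=[255,0,0,1,0,255,0,0,2,0,255,0,0,3,0,255,0,0,3,0],
)

```text
t: 10.55
eef_pos: [0.5798, -0.0364, 0.1655]
orientation: [0.997, -0.078, 0.001, 0.0]
wrist_force: [-0.2, -0.3, 4.3]
grip_width: 0.173
grasp_force: 25.0
```

Call:
move_arm(
  moves=[255,0,0,1,0,255,0,0,2,0,255,0,0,2,0],
)

```text
t: 10.8
eef_pos: [0.5798, -0.0364, 0.1636]
orientation: [0.997, -0.078, 0.001, 0.0]
wrist_force: [-0.9, 0.4, 5.4]
grip_width: 0.175
grasp_force: 25.0
```

```bash
cat > tr.py <<'E'
from h import *
c,p,d=cam('top'); s=status.get_state(); print(s['t'],s['eef_pos'],s['wrist_force'])
import os
if not os.path.exists('top0.npy'):
    q=cv2.imread('pics/top1.png')[:,:,::-1]
else: q=None
a=cv2.imread('pics/top1.png')[:,:,::-1]
m=mask(p,100,130,90,40); m[:240]=0; m[:,:270]=0; m[:,430:]=0
for st,ce,_ in blobs(m,15): print(st,ce,onz(c,*ce,.09))
cv2.imwrite('pics/tr.png',cv2.resize(p[270:370,280:430,::-1],None,fx=4,fy=4))
E
sed -i '/^import os/,/^a=/d' tr.py; python3 tr.py
```

```text
10.85 [ 0.5799 -0.0364  0.1636] [0.4443 0.4195 5.7613]
```

Call:
move_arm(
  moves=[255,0,0,1,0,255,0,0,1.5,0,255,0,0,2,0,255,0,0,2,0,255,0,0,2,0,255,0,0,2,0,255,0,0,2,0,255,0,0,2,0,255,0,0,2,0,255,0,0,2,0],
)

```text
t: 11.68
eef_pos: [0.5798, -0.0364, 0.1616]
orientation: [0.997, -0.078, 0.001, 0.0]
wrist_force: [0.7, -0.1, 4.8]
grip_width: 0.172
grasp_force: 25.0
```

Call:
move_arm(
  moves=[255,0,0,0,0,255,0,0,0,0,255,0,0,0,0,255,0,0,0,0,255,0,0,0,0,255,0,0,0,0,255,0,0,0,0,255,0,0,0,0,255,0,0,0,0,255,0,0,0,0],
)

```text
t: 12.52
eef_pos: [0.5798, -0.0364, 0.1616]
orientation: [0.997, -0.078, 0.001, 0.0]
wrist_force: [0.1, 0.5, 5.3]
grip_width: 0.176
grasp_force: 25.0
```

```bash
python3 tr.py
```

```text
12.5667 [ 0.5798 -0.0364  0.1616] [-0.2334 -0.231   5.0717]
[299 288  18  28 249] [307.8594 301.1004] [0.3935 0.0728 0.09  ]
```

View pics/tr.png

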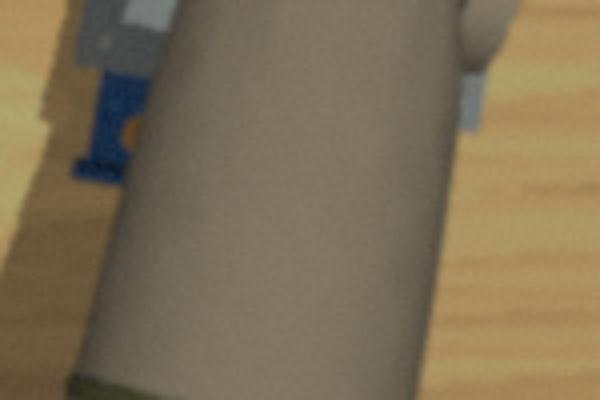

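The crop shows the blue drawer well out on the case's near side, with its front edge at about crop (100,182) and the case edge at (100,68). I compute the travel before letting up, holding the pad down meanwhile.

Call:
move_arm(
  moves=[255,0,0,0.5,0,255,0,0,0.5,0,255,0,0,0.5,0,255,0,0,0.5,0,255,0,0,0.5,0,255,0,0,0.5,0],
)

```text
t: 13.07
eef_pos: [0.5798, -0.0364, 0.1611]
orientation: [0.997, -0.078, 0.001, 0.0]
wrist_force: [0.4, -0.1, 6.9]
grip_width: 0.174
grasp_force: 25.0
```

```bash
python3 tr.py; python3 - <<'E'
from h import *
c=optics.get_calibration('top')
a=np.radians(-9); ax=np.array([np.cos(a),np.sin(a)])
e=onz(c,280+100/4,270+68/4,.12)[:2]; f=onz(c,280+100/4,270+182/4,.09)[:2]
print(e@ax,f@ax,(e-f)@ax)
# geometry: case centre
print('front from case centre along x',(f-np.array([.528,-.0314]))@ax)
q=cv2.imread('pics/top1.png'); cv2.imwrite('pics/x.png',q)
E
```

```text
13.1167 [ 0.5798 -0.0364  0.1611] [ 0.0363 -0.025   5.35  ]
[299 288  18  28 248] [307.8145 301.1815] [0.3933 0.0729 0.09  ]
0.4071478770583789 0.3453325390466871 0.06181533801169176
front from case centre along x -0.18107894698980886
```

The travel is about 61 mm and steady, so the drawer is fully out. I withdraw the pin and return to the stand.

Call:
move_arm(
  moves=[255,0,0,-5,0,255,0,0,-12,0,255,0,0,-20,0,255,0,0,-30,0,255,0,0,-40,0,255,0,0,-50,0,255,0,0,-62,0,255,0,0,-72,0,255,0,0,-76,0,255,0,0,-76,0],
)

```text
t: 13.95
eef_pos: [0.5797, -0.0363, 0.2376]
orientation: [0.997, -0.078, 0.001, 0.0]
wrist_force: [0.4, 0.9, 0.0]
grip_width: 0.174
grasp_force: 25.0
```

```bash
python3 - <<'E'
from h import *
s=status.get_state(); print(s['eef_pos'],shift([.4588,.3235,.236]))
E
```

```text
[ 0.5797 -0.0363  0.2376] [-175.5336 -336.5156    1.1023]
```

Call:
move_arm(
  moves=[255,-16,-30,0,0,255,-34,-66,0,0,255,-52,-102,0,0,255,-71,-138,0,0,255,-90,-174,0,0,255,-109,-210,0,0,255,-127,-246,0,0,255,-145,-281,0,0,255,-162,-314,0,0,255,-175.5,-336.5,0,0],
)

```text
t: 14.78
eef_pos: [0.4569, 0.3262, 0.2357]
orientation: [0.997, -0.077, -0.001, 0.0]
wrist_force: [0.3, 1.3, -0.2]
grip_width: 0.171
grasp_force: 25.0
```

Call:
move_arm(
  moves=[255,0,0,35,0,255,0,0,60,0,255,0,0,68,0,255,0,0,68,0,255,0,0,68,0],
)

```text
t: 15.2
eef_pos: [0.459, 0.3234, 0.1689]
orientation: [0.997, -0.079, 0.0, -0.0]
wrist_force: [-0.2, 1.2, -0.1]
grip_width: 0.176
grasp_force: 25.0
```

```bash
python3 - <<'E'
from h import *
c,p,d=cam('wrist'); s=status.get_state();print(s['eef_pos'],s['t'],s['orientation'],s['wrist_force'])
t=np.array(s['eef_pos'])+[0,0,-.0757]
q=Rm(c).T@(t-c['position']); print('tip expected px',c['cx']+c['fx']*q[0]/-q[2],c['cy']-c['fy']*q[1]/-q[2])
t=np.array([*s['eef_pos'][:2],.07])
q=Rm(c).T@(t-c['position']); print('hole expected px',c['cx']+c['fx']*q[0]/-q[2],c['cy']-c['fy']*q[1]/-q[2])
print(shift([.4588,.3235,s['eef_pos'][2]]))
cv2.imwrite('pics/w6c.png',cv2.resize(p[140:340,230:430,::-1],None,fx=3,fy=3))
E
```

```text
[0.4593 0.3235 0.1696] 15.25 [ 0.9969 -0.0786  0.0009 -0.0005] [ 0.2324 -1.0258 -0.8298]
tip expected px 325.5920016951636 235.62288202616963
hole expected px 325.4856134233644 227.24368377879705
[-0.5315  0.1238 -0.0011]
```

View pics/w6c.png

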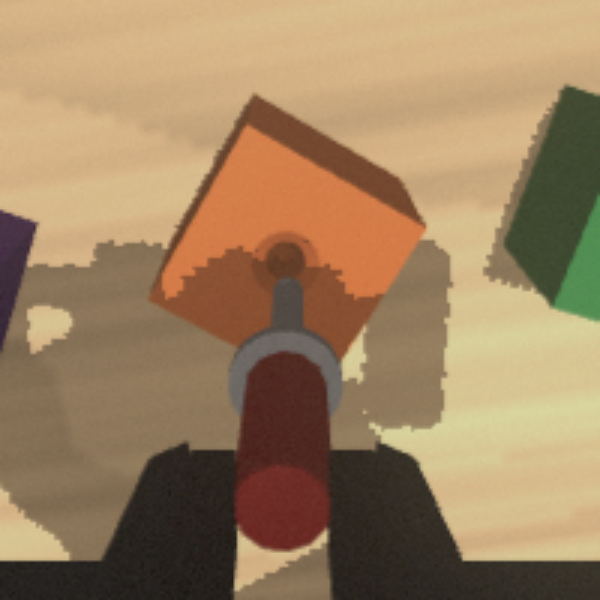

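The crop shows the hole at (286,262) directly behind the tip at (288,283), which matches the expected alignment to under 1 px. I insert the pin.

Call:
move_arm(
  moves=[255,-0.5,0,14,0,255,-0.5,0,20,0,255,-0.5,0,23,0,255,-0.5,0,26,0,255,-0.5,0,29,0,255,-0.5,0,32,0,255,-0.5,0,35,0,255,-0.5,0,35,0],
)

```text
t: 15.92
eef_pos: [0.4579, 0.3235, 0.1328]
orientation: [0.997, -0.078, -0.0, 0.0]
wrist_force: [0.4, -0.3, -1.4]
grip_width: 0.174
grasp_force: 25.0
```

Call:
move_arm(
  moves=[255,0,0,6,0,255,0,0,12,0,255,0,0,18,0,255,0,0,24,0,255,0,0,30,0,255,0,0,36,0,255,0,0,42,0,255,0,0,46,0,255,0,0,48,0,255,0,0,48,0],
)

```text
t: 16.75
eef_pos: [0.4579, 0.3236, 0.0848]
orientation: [0.997, -0.078, -0.0, 0.0]
wrist_force: [-0.0, 0.2, -1.4]
grip_width: 0.171
grasp_force: 25.0
```

Call:
move_arm(
  moves=[255,0,0,1,0,255,0,0,2,0,255,0,0,2,0],
)

```text
t: 17.0
eef_pos: [0.4583, 0.3237, 0.0837]
orientation: [0.997, -0.078, 0.0, -0.0]
wrist_force: [-0.3, 0.4, 1.3]
grip_width: 0.176
grasp_force: 25.0
```

The collar touched exactly at the home height. I release and rise.

Call:
move_arm(
  moves=[160,0,0,0,0,120,0,0,0,0,80,0,0,0,0,40,0,0,0,0,0,0,0,0,0,0,0,0,0,0,0,0,0,0,0,0,0,0,0,0,0,0,0,0,0,0,0,0,0,0],
)

```text
t: 17.83
eef_pos: [0.458, 0.3236, 0.0832]
orientation: [0.997, -0.078, -0.0, 0.0]
wrist_force: [0.0, 0.7, -0.2]
grip_width: 0.907
grasp_force: 0.0
```

Call:
move_arm(
  moves=[0,0,0,-15,0,0,0,0,-40,0,0,0,0,-75,0,0,0,0,-110,0,0,0,0,-130,0,0,0,0,-136,0,0,0,0,-136,0,0,0,0,-136,0],
)

```text
t: 18.5
eef_pos: [0.4576, 0.3234, 0.2178]
orientation: [0.997, -0.078, -0.001, 0.0]
wrist_force: [0.5, 0.7, -0.4]
grip_width: 0.999
grasp_force: 0.0
```

```bash
python3 - <<'E'
from h import *
c,p,d=cam('wrist'); s=status.get_state();print(s['eef_pos'],s['t'],s['wrist_force'],s['grip_width'])
m=cv2.bitwise_or(mask(p,0,4,150,60),mask(p,173,180,150,60))
for st,ce,b in blobs(m,60): print('red',st,ce,pt(c,*ce,np.median(d[b])))
ct,q,_=cam('top')
A=np.hstack([cv2.resize(p[140:300,240:400],None,fx=2.5,fy=2.5),cv2.resize(q[170:330,290:450],None,fx=2.5,fy=2.5)])
cv2.imwrite('pics/w7.png',A[:,:,::-1])
E
```

```text
[0.4574 0.3233 0.2174] 18.55 [-0.2187 -0.0752  0.8805] 1.0009636044182455
red [315 219  19  17 235] [324.234  226.7745] [0.4599 0.3242 0.1245]
```

View pics/w7.png

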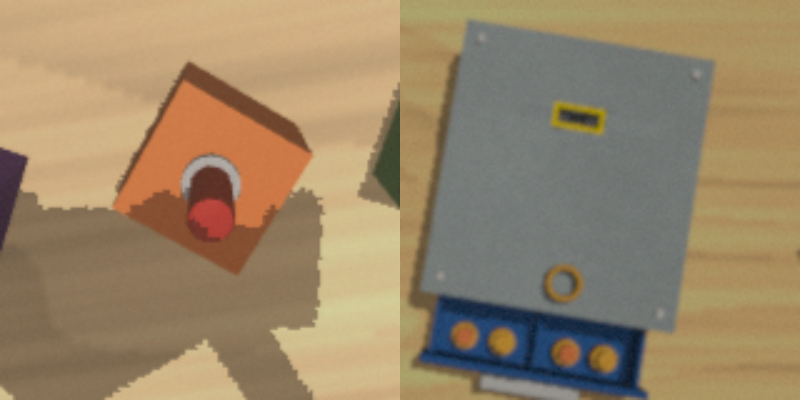

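The picture shows the pin upright in the orange stand with its collar on the top face, handle top at 0.1245 m. The drawer is fully out and the coupling has not moved.

```bash
python3 -c "
from rig import workorder; print(workorder.hand_in())"
```

```text
the job is handed in; nothing more can be done
None
```

The drawer is fully out (about 61 mm measured in the top camera), the pin is home and released in its orange stand, and the job was handed in at about 18.6 s; the hand-in gave no verdict.

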